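# Re-rack four sample bottles in reverse order

## Robot

A 6-joint arm with a two-finger parallel gripper is mounted at the origin on the work surface. World frame = base frame: x ahead of the robot, y to its left, z up, the work surface at z = 0. Lengths are in m, angles in rad, forces in N, time in s.
With the tool pointing down it reaches from about 0.25 to 0.775 m from the base axis. Payload 4 kg.
Tool frame: the origin (TCP) lies midway between the tips of the shut fingers; the grasp point (between the pads) lies 19 mm behind it (robot.hold_point_z is the distance from the TCP to the grasp point, in m); z points along the fingers, y is the line along which they close (so a half turn about z gives the same grasp; the last joint's range is limited). The gripper opens to 94 mm and grips with 3 to 60 N. Pads are 16 mm wide; open, the fingers measure 119 mm over their backs; the gripper's body (75 mm by 177 mm) begins 78 mm behind the grasp point.
Start: joints at [-1.378, 0.087, 1.371, -0, 1.684, -0.103], TCP at [0.16, -0.526, 0.206] pointing down, gripper open.
Joint ranges: [-3.1, 3.1], [-0.76, 2.03], [0.27, 2.55], [-1.08, 4.22], [0.17, 2.65], [-2.57, 2.57]. Speed limits (rad/s): [2.79, 2.79, 3.14, 3.14, 3.14, 3.14].

## Interface

Orientations are given as [roll, pitch, yaw] about the fixed x, y, z axes, in that order (R = Rz(yaw) Ry(pitch) Rx(roll)).
In Python, from bench import readout, imaging, robot gives the robot as it stands.
- The arm moves only by the tool carry_out, never from a script. Its argument "motion" is text: rows parted by semicolons, each of 7 numbers parted by spaces: the shift along the tool's x, y, z each as a share of 200 mm, from -1 to 1, then the turn, a rotation vector about the tool's x, y, z each as a share of 120 degrees, from -1 to 1, then the opening, from 0 (shut) to 1 (fully open). A call has 1 to 12 rows; each row shifts and turns the commanded pose from where the row before left it, along the tool's axes as they then stand; what a row does not reach is not made up. A row lasts 1/8 s, in which the tool goes at most 62.5 mm and 10.7 degrees, less where a joint would pass 70% of its speed; a pose out of reach is approached as far as the arm can. A call with a number of a shift or a turn outside -1 to 1 is refused whole. A call with a gripper value outside its range is refused whole. The fingers move at their own pace and stop on an object; the grip force is fixed at half the most. Time passes only in rows, so rows that do not move let the fingers close. It gives the time, the measured TCP pose, the force, the opening and the grip force at its end, in the units of the state.
- readout.get_obs(): the state, without advancing time (a new reading comes with each control period).
- imaging.snapshot(name): name is "scene" or "top" or "wrist"; returns a dict with "pixels" (480x640x3 uint8, red, green, blue), "fx", "fy", "cx", "cy" (pixels), "R" (3x3) and "t" (3): a world point X has camera coordinates R X + t. Camera axes: x right, y down, z forward; pixel columns grow to the right and rows downward; lengths in m; the calibration is good to about 2 mm. A picture is of the moment at which its call begins. There is no depth.
- robot.close_job(): hands the job in; it is judged then, once.
The state is a dict: "time": time; "joint_positions": joint angles; "qvel": joint speeds; "joint_torque": joint torques, N m; "tool_pos": TCP position; "ee_rot": TCP orientation; "wrist_force": force on the tool from outside, world axes, zero at the start; "wrist_torque": the same for the moment, N m; "width": finger opening in m; "finger_force": force on a finger pad.
Only numpy, scipy, OpenCV 4.12 (cv2) and the standard library are available. Lean on these libraries where they do the work, as an engineer would, in place of code of your own. Each camera call takes 0.05 s, during which the arm holds its last target. There are 200 camera calls.

## Task

Move the four sample bottles from the stirrer into the four bays of the orange carrying rack in reverse order, because they will be run last to first: the bottle at the left end of the stirrer goes into the right end bay of the rack, the next one beside it, and so on, left and right being the robot's own. Keep the bottles upright, and set each one down gently on the floor of its bay rather than dropping it.

Things in the scene. Friction and masses are not known exactly. Their poses are not given: they have to be found in the camera images.
- bottle_tall: The tall round bottle, 34 mm diameter up to 76 mm, 100 mm high over all, with a round white cap 28 mm across. Loose, amber glass, about 90 g, standing upright. Origin: centre of its underside, z up along the bottle.
- bottle_short: The short round bottle, 34 mm diameter, 60 mm high over all, its flat white cap as wide as the body. Loose, amber glass, about 90 g, standing upright. Origin: centre of its underside, z up along the bottle.
- bottle_dropper: The dropper bottle, round, 34 mm diameter up to 52 mm, with a slim pointed white nozzle, 86 mm high over all. Loose, amber glass, about 90 g, standing upright. Origin: centre of its underside, z up along the bottle.
- bottle_square: The square bottle, body 32 x 32 mm up to 56 mm, 74 mm high over all, with a round white cap 26 mm across; its sides face its own x and y and at the start stand within 0.15 rad of parallel to the stirrer. Loose, amber glass, about 90 g, standing upright. Origin: centre of its underside, z up along the bottle.
- dish_tall: Shallow grey round dish, fixed on the stirrer, in which the tall bottle stands at the start: 54 mm outside, 48 mm inside, rim 8 mm high, floor 3 mm thick. Origin: centre of its underside. It stays; it marks that bottle's starting place in the row.
- dish_short: Shallow grey round dish, fixed on the stirrer, in which the short bottle stands at the start: 54 mm outside, 48 mm inside, rim 8 mm high, floor 3 mm thick. Origin: centre of its underside. It stays; it marks that bottle's starting place in the row.
- dish_dropper: Shallow grey round dish, fixed on the stirrer, in which the dropper bottle stands at the start: 54 mm outside, 48 mm inside, rim 8 mm high, floor 3 mm thick. Origin: centre of its underside. It stays; it marks that bottle's starting place in the row.
- dish_square: Shallow grey round dish, fixed on the stirrer, in which the square bottle stands at the start: 54 mm outside, 48 mm inside, rim 8 mm high, floor 3 mm thick. Origin: centre of its underside. It stays; it marks that bottle's starting place in the row.
- stirrer: Flat white four-place stirrer, fixed, on the left or right half of the bench: 100 mm (x) by 284 mm (y), top 28 mm high. Origin: centre of its underside; x away from the robot, y along the row to the robot's left. Dishes stand on it at y = +99, +33, -33, -99 mm, x = 0; which bottle is where varies.
- rack: Orange carrying rack, fixed, empty at the start: 74 mm (x) by 272 mm (y), a flat 14 mm lug at each end. Origin: centre of its underside; x away from the robot, y along the row to the robot's left. Four open bays, 58 x 58 mm inside, centred at y = +99, +33, -33, -99 mm, x = 0; bay floor 4 mm, wall tops 16 mm above the bench, walls 8 mm thick.
Mind the look-alikes: they are no part of the job. Leave any purple look-alike of the bottle_short alone. What is shaped like the bottle_tall but red is not meant.

How it is judged:
By the outcome, as a careful person would: the job done as asked, in the order asked, and still so for the second after the job is handed in, with the robot touching nothing.
It also fails if it takes over 125 s, if anything falls off the work surface, if the arm or the gripper's body presses on something with over 40 N, if the wrist force passes 120 N, or if a joint passes its speed limit or range.

## Working session

There is one attempt and no reset: what is moved stays moved. The work goes in short steps, Python scripts to look and compute and a tool call to move; the robot and the scene stay as the last step left them, time stands still between calls to the robot, and variables do not carry over. Pictures are saved under pics/ and viewed, at most 14 in all, crops included, and the job is handed in when it is done.

Besides the shell and the picture viewer there is one more tool, called after ">>>" as a command line: name --argument value ..., lists and objects as JSON in quotes. carry_out: Moves the arm, as the interface text tells. Its arguments: {"type":"object","properties":{"motion":{"type":"string"}},"required":["motion"]}

```bash
mkdir -p pics; ls; python3 - <<'E'
from bench import readout, imaging, robot
import cv2,json
o=readout.get_obs();print(o['time'],o['tool_pos'],o['ee_rot'],o['width'],robot.hold_point_z)
for n in("scene","top"):
    s=imaging.snapshot(n);cv2.imwrite(f"pics/{n}0.png",s["pixels"][:,:,::-1]);print(n,s["fx"],s["fy"],s["cx"],s["cy"],s["R"],s["t"])
E
```

```text
pics
0.0 [ 0.16021291 -0.52556259  0.20430816] [-3.13938596e+00 -2.35983512e-04  2.95829510e-01] 0.09358422642303921 0.0188
scene 456.6349282464575 456.6349282464575 323.60423061151204 240.98276176914445 [[-0.68340309  0.73000507  0.00726736]
 [ 0.42284563  0.40392772 -0.81119909]
 [-0.59511494 -0.551303   -0.58472491]] [ 0.29456283 -0.19382425  1.25526632]
top 452.8869750001627 452.8869750001627 320.0038648629785 242.4139029935848 [[-0.0049684  -0.99989067 -0.01392696]
 [-0.997279    0.00597885 -0.07347691]
 [ 0.07355214  0.01352401 -0.99719967]] [0.05008584 0.49041281 0.89409743]
```

View pics/top0.png

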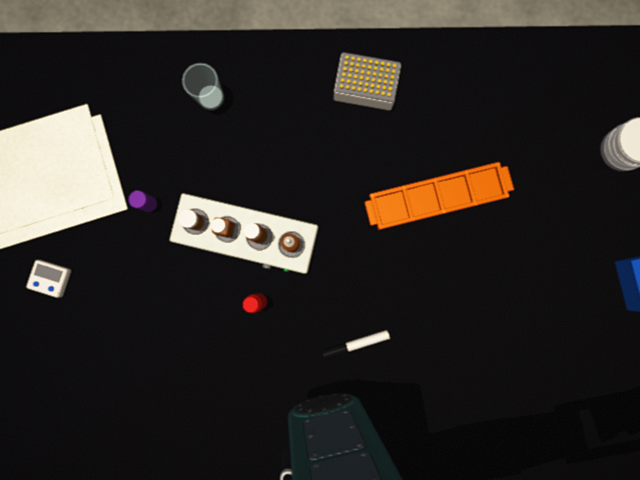

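View pics/scene0.png

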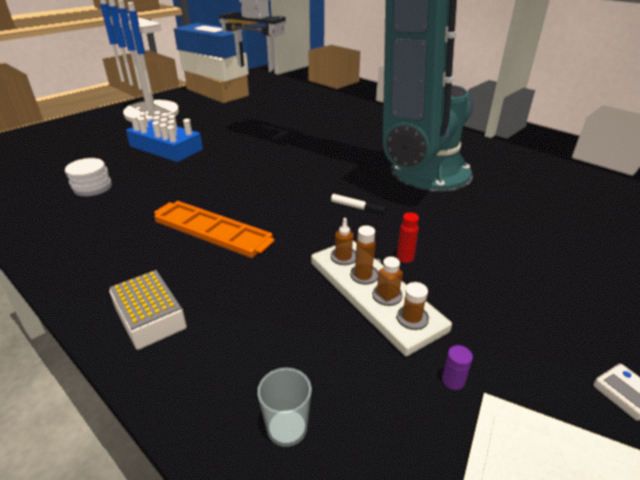

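The top view has +x up and +y to the left. The row from the left is short (192,220), square (223,228), tall (257,233), dropper (290,242). The rack is at (440,196). Look-alikes to avoid are the purple short bottle (142,201) and the red tall bottle (254,303).

```bash
cat > h.py <<'E'
import numpy as np,cv2
from bench import readout,imaging,robot
from scipy.spatial.transform import Rotation as Ro
def ray(s,u,v):
    R=np.array(s["R"]);t=np.array(s["t"]);d=R.T@np.array([(u-s["cx"])/s["fx"],(v-s["cy"])/s["fy"],1]);return -R.T@t,d
def plane(s,u,v,z):
    c,d=ray(s,u,v);return c+d*(z-c[2])/d[2]
def proj(s,X):
    p=np.array(s["R"])@X+np.array(s["t"]);return s["fx"]*p[0]/p[2]+s["cx"],s["fy"]*p[1]/p[2]+s["cy"]
def big(m,box=None):
    m=m.astype(np.uint8)
    if box: k=np.zeros_like(m);x0,y0,x1,y1=box;k[y0:y1,x0:x1]=1;m=m*k
    c,_=cv2.findContours(m,cv2.RETR_EXTERNAL,cv2.CHAIN_APPROX_NONE);return max(c,key=cv2.contourArea)
def rect(s,c,z):
    P=np.array([plane(s,*p,z)[:2] for p in c[:,0]],np.float32)*1000
    (x,y),(w,h),a=cv2.minAreaRect(P); 
    b=cv2.boxPoints(((x,y),(w,h),a));e=max((b[1]-b[0],b[2]-b[1]),key=np.linalg.norm)
    yaw=np.arctan2(e[1],e[0])-np.pi/2
    yaw=(yaw+np.pi/2)%np.pi-np.pi/2
    return x,y,w,h,yaw
E
python3 - <<'E'
from h import *
s=imaging.snapshot("top");p=s["pixels"];hsv=cv2.cvtColor(p,cv2.COLOR_RGB2HSV)
H,S,V=[hsv[...,i].astype(int) for i in range(3)]
print("cam",ray(s,320,240)[0])
c=big((H<20)&(S>180)&(V>120),(350,140,540,250));print("rack",rect(s,c,.016),cv2.contourArea(c))
c=big((S<60)&(V>110),(150,180,330,285));print("stirrer",rect(s,c,.028))
for n,u,v,z in[("short",192,220,.091),("square",223,228,.105),("tall",257,233,.131),("drop",290,242,.117)]:print(n,plane(s,u,v,z))
cr=cv2.resize(p[185:280,160:330],None,fx=4.5,fy=4.5,interpolation=cv2.INTER_CUBIC);cv2.imwrite("pics/crop.png",cr[:,:,::-1])
E
```

```text
cam [0.42356446 0.03505649 0.92832522]
rack (585.5219116210938, -193.68057250976562, 75.6907730102539, 299.908203125, np.float32(0.23945403)) 5131.0
stirrer (507.4630432128906, 201.67025756835938, 284.1759948730469, 106.66133880615234, np.float32(-0.24022007))
short [0.52874586 0.28536471 0.091     ]
square [0.51184742 0.22389697 0.105     ]
tall [0.4997664  0.15741566 0.131     ]
drop [0.48447656 0.10001523 0.117     ]
```

View pics/crop.png

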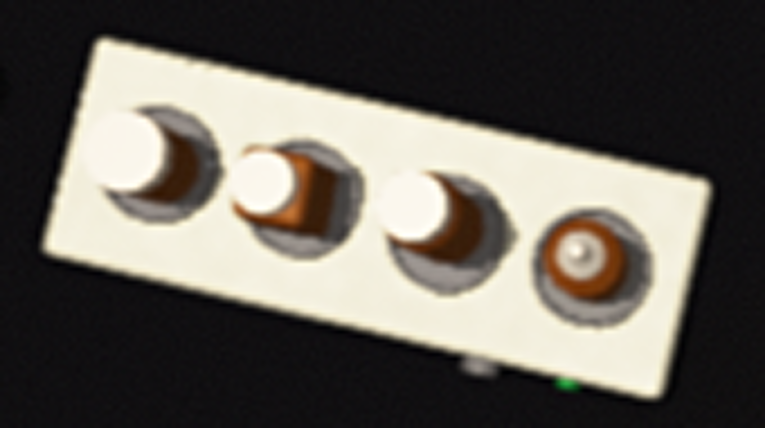

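Close crop: the row is short (127,152), square (264,182), tall (413,207), dropper (580,253), all amber with white caps. That confirms my choice. I'll turn the gripper across the row and go look from above.

>>> carry_out --motion "0 0 -0.09 0 0 -0.0823 1; 0 0 -0.09 0 0 -0.0823 1; 0 0 -0.09 0 0 -0.0823 1; 0 0 -0.09 0 0 -0.0823 1; 0 0 -0.09 0 0 -0.0823 1; 0 0 -0.09 0 0 -0.0823 1; 0.244 0.043 0 0 0 0 1; 0.244 0.043 0 0 0 0 1; 0.244 0.043 0 0 0 0 1; 0.244 0.043 0 0 0 0 1"

```text
time: 1.4
tool_pos: [0.2406, -0.3432, 0.3131]
ee_rot: [-3.142, -0.0, 1.33]
wrist_force: [0.9, 0.5, 0.2]
width: 0.0938
finger_force: 0.0
```

>>> carry_out --motion "0.244 0.043 0 0 0 0 1; 0.244 0.043 0 0 0 0 1; 0.244 0.043 0 0 0 0 1; 0.244 0.043 0 0 0 0 1; 0.244 0.043 0 0 0 0 1; 0.244 0.043 0 0 0 0 1; 0.244 0.043 0 0 0 0 1; 0.244 0.043 0 0 0 0 1; 0.244 0.043 0 0 0 0 1; 0.244 0.043 0 0 0 0 1; 0.244 0.043 0 0 0 0 1; 0.244 0.043 0 0 0 0 1"

```text
time: 2.9
tool_pos: [0.4804, 0.201, 0.3131]
ee_rot: [-3.141, 0.001, 1.33]
wrist_force: [0.2, -1.0, -0.0]
width: 0.0938
finger_force: 0.0
```

```bash
python3 - <<'E'
from h import *
o=readout.get_obs();print(o['time'],o['tool_pos'],o['ee_rot'],o['joint_positions'],o['wrist_force'])
s=imaging.snapshot("wrist");cv2.imwrite("pics/w1.png",s["pixels"][:,:,::-1]);print(ray(s,320,240))
for y in(.099,.033,-.033,-.099):
    a=-.24;X=np.array([.5105-np.sin(a)*y,.2017+np.cos(a)*y,.031]);print(X,proj(s,X))
E
```

```text
2.9 [0.48044741 0.20095936 0.3130764 ] [-3.14136073e+00  5.53545932e-04  1.33028721e+00] [ 2.87508136e-01  2.64007442e-02  1.22313993e+00 -3.80849504e-04
  1.89253118e+00  5.27896970e-01] [ 0.17383286 -0.99947875 -0.04683662]
(array([0.50028056, 0.28368552, 0.49239312]), array([-0.08240217, -0.28693024, -0.95454024]))
[0.53403256 0.29786246 0.031     ] (np.float64(351.176235666028), np.float64(96.87672926372568))
[0.51834419 0.23375415 0.031     ] (np.float64(350.0892156962747), np.float64(157.38206295819504))
[0.50265581 0.16964585 0.031     ] (np.float64(349.0892924216492), np.float64(213.03945020364182))
[0.48696744 0.10553754 0.031     ] (np.float64(348.166401212461), np.float64(264.4091049748405))
```

View pics/w1.png

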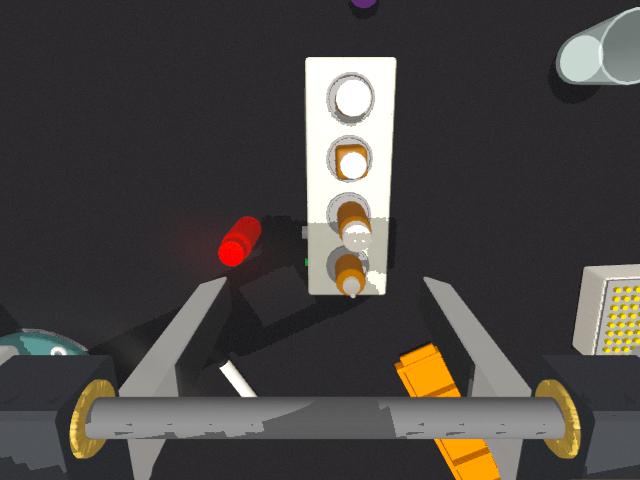

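The wrist view shows the row going away from the camera: short cap (353,98), square (353,164), tall (357,236), dropper (351,286).

```bash
python3 - <<'E'
from h import *
s=imaging.snapshot("wrist");t=imaging.snapshot("top")
W={"short":(353,98,.091),"square":(353,164,.105),"tall":(357,236,.131),"drop":(352,292,.116)}
T={"short":(188.2,218.8),"square":(218.7,225.4),"tall":(251.8,231),"drop":(288.9,241.2)}
a=-.24
for (n,w),y in zip(W.items(),(.099,.033,-.033,-.099)):
    p=plane(s,*w);q=plane(t,*T[n],w[2])
    c1,d1=ray(s,*w[:2]);c2,d2=ray(t,*T[n])
    k=np.linalg.lstsq(np.c_[d1,-d2],c2-c1,rcond=None)[0];m=(c1+d1*k[0]+c2+d2*k[1])/2
    D=np.array([.5105-np.sin(a)*y,.2017+np.cos(a)*y]);print(n,p.round(4),q.round(4),m.round(4),"dish",D.round(4))
# dish check: stirrer top in wrist
c=big((s["pixels"].min(2)>185),(290,40,410,300));print("stirrer wrist",rect(s,c,.028))
E
```

```text
short [0.5315 0.3005 0.091 ] [0.5311 0.2925 0.091 ] [0.5341 0.3012 0.0629] dish [0.534  0.2979]
square [0.5176 0.2409 0.105 ] [0.5167 0.2319 0.105 ] [0.519  0.2378 0.0804] dish [0.5183 0.2338]
tall [0.5057 0.1768 0.131 ] [0.5034 0.1667 0.131 ] [0.5057 0.1702 0.1095] dish [0.5027 0.1696]
drop [0.4881 0.1141 0.116 ] [0.486  0.1021 0.116 ] [0.4875 0.1039 0.0941] dish [0.487  0.1055]
stirrer wrist (520.8004760742188, 250.15737915039062, 180.86172485351562, 98.35662078857422, np.float32(-0.23767066))
```

```bash
python3 - <<'E'
from h import *
s=imaging.snapshot("wrist");t=imaging.snapshot("top");sc=imaging.snapshot("scene");cv2.imwrite("pics/s2.png",sc["pixels"][:,:,::-1])
for w,q in zip([(305,58),(396,58),(385,294),(309,294)],[(169.3,241),(182.2,193.4),(318.2,225.4),(306.7,273.4)]):
    print(plane(s,*w,.028).round(4),plane(t,*q,.028).round(4))
print(s["fx"],s["cx"],s["cy"]); print(np.array(s["R"]).round(3))
p=sc["pixels"][220:360,290:470];cv2.imwrite("pics/s3.png",cv2.resize(p,None,fx=4.2,fy=4.2,interpolation=cv2.INTER_CUBIC)[:,:,::-1])
E
```

```text
[0.4928 0.3482 0.028 ] [0.4946 0.3492 0.028 ]
[0.5884 0.325  0.028 ] [0.5908 0.3249 0.028 ]
[0.5232 0.0538 0.028 ] [0.5241 0.0507 0.028 ]
[0.4282 0.0766 0.028 ] [0.4285 0.074  0.028 ]
393.5200277234215 324.6302443668798 235.55296908654256
[[ 0.972 -0.235 -0.003]
 [-0.224 -0.931  0.289]
 [-0.07  -0.28  -0.957]]
```

View pics/s3.png

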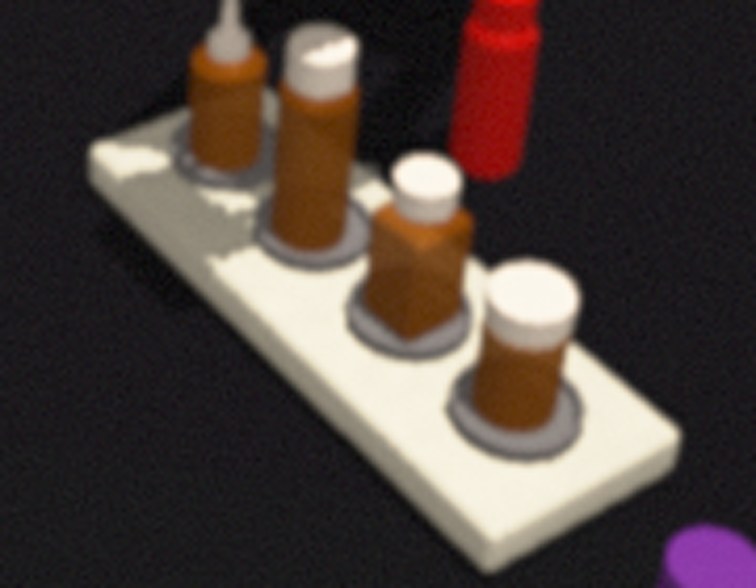

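```bash
python3 - <<'E'
from h import *
s=imaging.snapshot("scene");t=imaging.snapshot("top");w=imaging.snapshot("wrist")
f=lambda u,v:(u/4.2+290,v/4.2+220)
for n,p,z in[("short",(532,296),.091),("square",(428,176),.105),("tall",(322,48),.131)]:
    print(n,plane(s,*f(*p),z).round(4))
for q in [(90,170),(680,432),(490,552)]:print("corner",plane(s,*f(*q),.028).round(4))
for n,p in [("dshort",(515,405)),("dsq",(409,310)),("dtall",(313,228)),("ddrop",(222,152))]:print(n,plane(s,*f(*p),.036).round(4))
for n,p in [("dshort",(161,164)),("dsq",(305,199)),("dtall",(450,234)),("ddrop",(593,267))]:print(n,"top",plane(t,p[0]/4.5+160,p[1]/4.5+185,.036).round(4))
p=w["pixels"][50:310,270:430];cv2.imwrite("pics/w3.png",cv2.resize(p,None,fx=2.3,fy=2.3,interpolation=cv2.INTER_CUBIC)[:,:,::-1])
E
```

```text
short [0.5341 0.2968 0.091 ]
square [0.5174 0.2348 0.105 ]
tall [0.5074 0.1713 0.131 ]
corner [0.5372 0.0669 0.028 ]
corner [0.4963 0.3498 0.028 ]
corner [0.5976 0.3304 0.028 ]
dshort [0.5359 0.2983 0.036 ]
dsq [0.5202 0.2352 0.036 ]
dtall [0.5065 0.1731 0.036 ]
ddrop [0.4931 0.1086 0.036 ]
dshort top [0.5327 0.2942 0.036 ]
dsq top [0.5167 0.2302 0.036 ]
dtall top [0.5008 0.166  0.036 ]
ddrop top [0.4859 0.103  0.036 ]
```

View pics/w3.png

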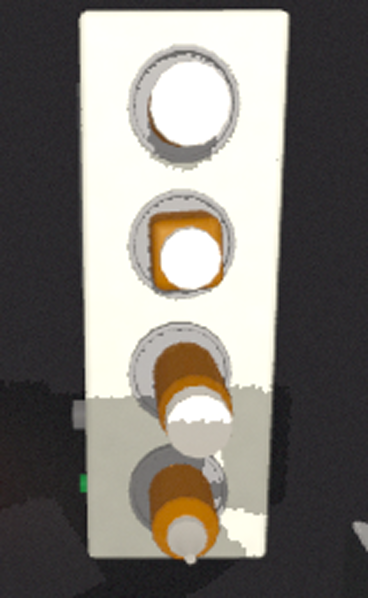

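The wrist crop shows all four bottles nearly centred in their dishes. The three views agree with each other to a few mm. I'll go to the short bottle.

>>> carry_out --motion "0.174 0.046 0 0 0 0 1; 0.174 0.046 0 0 0 0 1; 0.174 0.046 0 0 0 0 1; 0 0 0.17 0 0 0 1; 0 0 0.17 0 0 0 1; 0 0 0.17 0 0 0 1; 0 0 0.17 0 0 0 1; 0 0 0.17 0 0 0 1; 0 0 0.17 0 0 0 1; 0 0 0.17 0 0 0 1; 0 0 0.08 0 0 0 1; 0 0 0.04 0 0 0 1"

```text
time: 4.85
tool_pos: [0.5319, 0.2936, 0.0512]
ee_rot: [-3.141, 0.0, 1.329]
wrist_force: [-0.3, 0.4, 0.3]
width: 0.0936
finger_force: 0.0
```

```bash
cat > go.py <<'E'
import sys
from h import *
x,y,z,yaw=map(float,sys.argv[1:5]);o=readout.get_obs();p=o['tool_pos'];c=o['ee_rot'][2]
dy=(yaw-c+np.pi)%(2*np.pi)-np.pi;d=np.array([x,y,z])-p
f=lambda a:((d[0]*np.cos(a)+d[1]*np.sin(a))/.2,(d[0]*np.sin(a)-d[1]*np.cos(a))/.2,-d[2]/.2)
print("t",o['time'],"now",p.round(4),round(c,4),"turn",round(-np.degrees(dy)/120,3),"shift at new yaw",np.round(f(yaw),3),"at now",np.round(f(c),3),"F",o['wrist_force'].round(1),"w",round(o['width'],4))
E
python3 go.py .5323 .2956 .050 1.331
python3 - <<'E'
from h import *
w=imaging.snapshot("wrist");cv2.imwrite("pics/w4.png",w["pixels"][:,:,::-1])
E
```

```text
t 4.85 now [0.5319 0.2936 0.0512] 1.3292 turn -0.001 shift at new yaw [ 0.01  -0.001  0.006] at now [ 0.01  -0.001  0.006] F [-0.3  0.4  0.3] w 0.0936
```

View pics/w4.png

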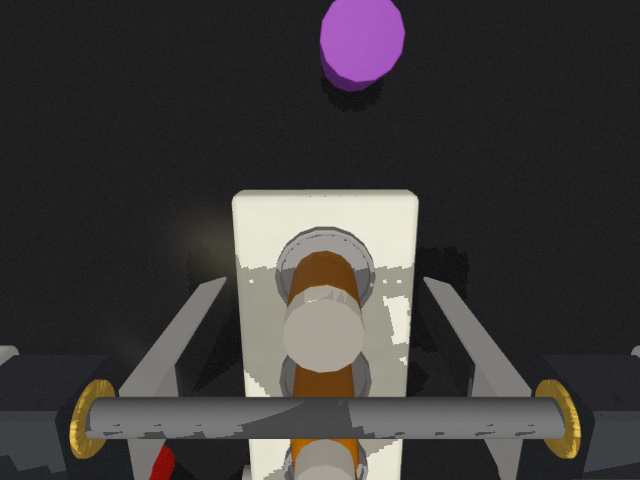

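The short bottle's cap (323,333) lies centred between the fingers. I'll close and lift.

```bash
python3 - <<'E'
from h import *
w=imaging.snapshot("wrist");print(plane(w,323,333,.091))
E
```

```text
[0.53138059 0.29659345 0.091     ]
```

>>> carry_out --motion "0.01 0 0.005 0 0 0 1; 0 0 0 0 0 0 0.5; 0 0 0 0 0 0 0.3; 0 0 0 0 0 0 0.2; 0 0 0 0 0 0 0.1; 0 0 0 0 0 0 0.1; 0 0 0 0 0 0 0.1; 0 0 0 0 0 0 0.1"

```text
time: 5.95
tool_pos: [0.5323, 0.2961, 0.0504]
ee_rot: [-3.141, 0.0, 1.33]
wrist_force: [-0.1, 0.6, 0.8]
width: 0.0334
finger_force: 30.0
```

>>> carry_out --motion "0 0 -0.05 0 0 0 0.1; 0 0 -0.15 0 0 0 0.1; 0 0 -0.17 0 0 0 0.1; 0 0 -0.17 0 0 0 0.1; 0 0 -0.17 0 0 0 0.1; 0 0 0 0 0 -0.0765 0.1; 0 0 0 0 0 -0.0765 0.1; 0 0 0 0 0 -0.0765 0.1; 0 0 0 0 0 0 0.1"

```text
time: 7.08
tool_pos: [0.5323, 0.2961, 0.1929]
ee_rot: [3.141, 0.0, 1.809]
wrist_force: [-0.0, 0.5, -1.5]
width: 0.0336
finger_force: 30.0
```

```bash
python3 go.py .609 -.290 .192 1.81
```

```text
t 7.075 now [0.5323 0.2961 0.1929] 1.8088 turn -0.001 shift at new yaw [-2.938 -0.322  0.005] at now [-2.938 -0.318  0.005] F [-0.   0.5 -1.5] w 0.0336
```

>>> carry_out --motion "-0.2 -0.022 0 0 0 0 0.1; -0.25 -0.027 0 0 0 0 0.1; -0.25 -0.027 0 0 0 0 0.1; -0.25 -0.027 0 0 0 0 0.1; -0.25 -0.027 0 0 0 0 0.1; -0.25 -0.027 0 0 0 0 0.1; -0.25 -0.027 0 0 0 0 0.1; -0.25 -0.027 0 0 0 0 0.1; -0.25 -0.027 0 0 0 0 0.1; -0.25 -0.027 0 0 0 0 0.1; -0.25 -0.027 0 0 0 0 0.1; -0.24 -0.026 0 0 0 0 0.1"

```text
time: 8.57
tool_pos: [0.6103, -0.2919, 0.1927]
ee_rot: [3.141, 0.0, 1.807]
wrist_force: [1.0, 0.6, -0.8]
width: 0.0336
finger_force: 30.0
```

>>> carry_out --motion "0 0 0 0 0 0 0.1"

```text
time: 8.7
tool_pos: [0.6096, -0.2939, 0.1914]
ee_rot: [-3.14, 0.0, 1.803]
wrist_force: [1.1, 0.3, -0.5]
width: 0.0332
finger_force: 30.0
```

```bash
python3 go.py .609 -.290 .192 1.81; python3 - <<'E'
from h import *
w=imaging.snapshot("wrist");cv2.imwrite("pics/w5.png",w["pixels"][:,:,::-1])
hsv=cv2.cvtColor(w["pixels"],cv2.COLOR_RGB2HSV);m=(hsv[...,0]<22)&(hsv[...,1]>180)&(hsv[...,2]>150)
c=big(m);print(rect(w,c,.016),cv2.boundingRect(c))
for y in(.099,.033,-.033,-.099):
    a=.2395;X=np.array([.5855-np.sin(a)*y,-.1937+np.cos(a)*y,.016]);print(X,np.round(proj(w,X)))
s=imaging.snapshot("scene");hsv=cv2.cvtColor(s["pixels"],cv2.COLOR_RGB2HSV);m=(hsv[...,0]<22)&(hsv[...,1]>200)&(hsv[...,2]>90)
c=big(m,(140,190,285,265));print("scene",rect(s,c,.016),cv2.boundingRect(c))
E
```

```text
t 8.7 now [ 0.6096 -0.2939  0.1914] 1.8032 turn -0.003 shift at new yaw [ 0.019  0.002 -0.003] at now [ 0.019  0.001 -0.003] F [ 1.1  0.3 -0.5] w 0.0332
(593.6072998046875, -231.66696166992188, 73.7962417602539, 222.1305389404297, np.float32(0.23971486)) (276, 0, 93, 262)
[ 0.56201552 -0.09752579  0.016     ] [323. -39.]
[ 0.57767184 -0.16164193  0.016     ] [324.  53.]
[ 0.59332816 -0.22575807  0.016     ] [325. 136.]
[ 0.60898448 -0.28987421  0.016     ] [325. 209.]
scene (591.4088745117188, -189.4571533203125, 94.46956634521484, 305.5923156738281, np.float32(0.23760533)) (154, 201, 121, 56)
```

View pics/w5.png

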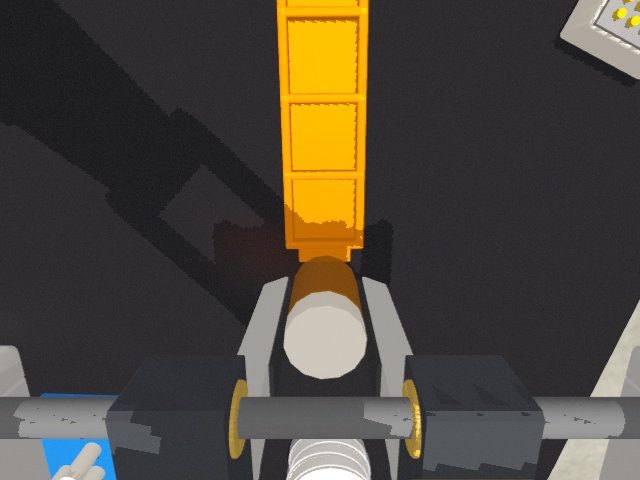

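The wrist view puts the empty right bay's centre at about (325,210), as predicted. The held short bottle is centred at (325,335). I'll lower it.

>>> carry_out --motion "0.019 0 0.08 0 0 0 0.1; 0 0 0.14 0 0 0 0.1; 0 0 0.14 0 0 0 0.1; 0 0 0.14 0 0 0 0.1; 0 0 0.14 0 0 0 0.1; 0 0 0.1 0 0 0 0.1; 0 0 0.05 0 0 0 0.1; 0 0 0.02 0 0 0 0.1; 0 0 0.01 0 0 0 0.1; 0 0 0 0 0 0 0.1"

```text
time: 10.05
tool_pos: [0.6099, -0.2869, 0.0294]
ee_rot: [3.14, 0.001, 1.81]
wrist_force: [0.1, -0.1, -1.2]
width: 0.034
finger_force: 30.0
```

>>> carry_out --motion "0 0 0.006 0 0 0 0.1; 0 0 0.004 0 0 0 0.1; 0 0 0.002 0 0 0 0.1; 0 0 0 0 0 0 0.1"

```text
time: 10.55
tool_pos: [0.6093, -0.2865, 0.0261]
ee_rot: [-3.142, 0.0, 1.811]
wrist_force: [0.3, 0.2, -0.8]
width: 0.0337
finger_force: 30.0
```

>>> carry_out --motion "-0.015 0 0.004 0 0 0 0.1; 0 0 0.004 0 0 0 0.1; 0 0 0.002 0 0 0 0.1; 0 0 0.002 0 0 0 0.1; 0 0 0 0 0 0 0.1"

```text
time: 11.18
tool_pos: [0.61, -0.2894, 0.0237]
ee_rot: [-3.142, 0.0, 1.811]
wrist_force: [0.7, -0.5, -1.7]
width: 0.0338
finger_force: 30.0
```

>>> carry_out --motion "0 0 0.003 0 0 0 0.1; 0 0 0.003 0 0 0 0.1; 0 0 0 0 0 0 0.1"

```text
time: 11.55
tool_pos: [0.6102, -0.2895, 0.0234]
ee_rot: [3.141, 0.0, 1.811]
wrist_force: [-2.2, 0.1, 3.6]
width: 0.0337
finger_force: 30.0
```

Contact: Fz has risen and z has stopped. I'll release gently and rise.

>>> carry_out --motion "0 0 0 0 0 0 0.45; 0 0 0 0 0 0 0.6; 0 0 0 0 0 0 0.75; 0 0 0 0 0 0 0.75; 0 0 -0.06 0 0 0 0.75; 0 0 -0.2 0 0 0 0.75; 0 0 -0.22 0 0 0 1; 0 0 -0.22 0 0 0 1; 0 0 -0.15 0 0 0 1; 0 0 0 0 0 0 1"

```text
time: 12.8
tool_pos: [0.6117, -0.2903, 0.1975]
ee_rot: [3.135, 0.006, 1.811]
wrist_force: [-0.1, -0.2, 0.0]
width: 0.0938
finger_force: 0.0
```

```bash
python3 go.py .517 .2337 .194 1.331; python3 - <<'E'
from h import *
t=imaging.snapshot("top")["pixels"][120:290,150:540];cv2.imwrite("pics/t6.png",cv2.resize(t,None,fx=2,fy=2,interpolation=cv2.INTER_CUBIC)[:,:,::-1])
E
```

```text
t 12.8 now [ 0.6117 -0.2903  0.1975] 1.8107 turn 0.229 shift at new yaw [ 2.433 -1.082  0.018] at now [2.657 0.163 0.018] F [-0.1 -0.2  0. ] w 0.0938
```

View pics/t6.png

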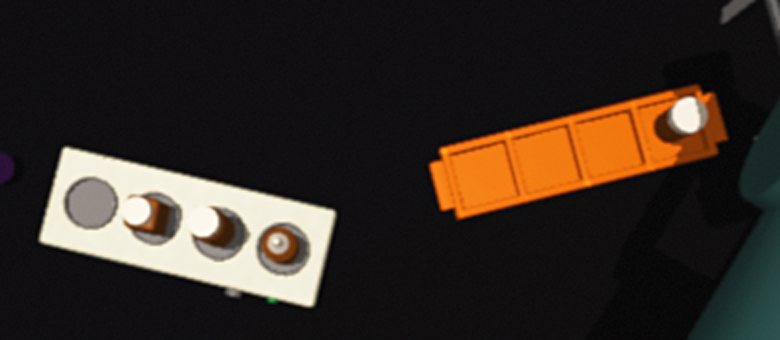

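The short bottle stands upright in the right-end bay at (688,115) in this crop. Next is the square bottle.

>>> carry_out --motion "0 0 0 0 0 0.0763 1; 0 0 0 0 0 0.0763 1; 0 0 0 0 0 0.0763 1; 0.27 -0.12 0 0 0 0 1; 0.27 -0.12 0 0 0 0 1; 0.27 -0.12 0 0 0 0 1; 0.27 -0.12 0 0 0 0 1; 0.27 -0.12 0 0 0 0 1; 0.27 -0.12 0 0 0 0 1; 0.27 -0.12 0 0 0 0 1; 0.27 -0.12 0 0 0 0 1; 0.27 -0.12 0 0 0 0 1"

```text
time: 14.35
tool_pos: [0.5138, 0.2354, 0.1897]
ee_rot: [-3.138, 0.002, 1.331]
wrist_force: [0.3, -0.4, 0.1]
width: 0.094
finger_force: 0.0
```

```bash
python3 go.py .517 .2337 .051 1.331; python3 -c "
from h import *
print(readout.get_obs()['ee_rot'])"
```

```text
t 14.35 now [0.5138 0.2354 0.1897] 1.3312 turn 0.0 shift at new yaw [-0.004  0.018  0.694] at now [-0.004  0.018  0.694] F [ 0.3 -0.4  0.1] w 0.094
[-3.13814773e+00  2.42993681e-03  1.33121364e+00]
```

>>> carry_out --motion "0 0.018 0.1 0 0 0 1; 0 0 0.14 0 0 0 1; 0 0 0.14 0 0 0 1; 0 0 0.14 0 0 0 1; 0 0 0.1 0 0 0 1; 0 0 0.05 0 0 0 1; 0 0 0.02 0 0 0 1; 0 0 0 0 0 0 1"

```text
time: 15.35
tool_pos: [0.5191, 0.2331, 0.0545]
ee_rot: [3.141, 0.0, 1.331]
wrist_force: [-0.2, 0.1, 0.2]
width: 0.0936
finger_force: 0.0
```

```bash
python3 go.py .517 .2337 .051 1.331; python3 - <<'E'
from h import *
w=imaging.snapshot("wrist");cv2.imwrite("pics/w7.png",w["pixels"][:,:,::-1])
E
```

```text
t 15.35 now [0.5191 0.2331 0.0545] 1.3312 turn 0.0 shift at new yaw [ 0.    -0.011  0.018] at now [ 0.    -0.011  0.018] F [-0.2  0.1  0.2] w 0.0936
```

View pics/w7.png

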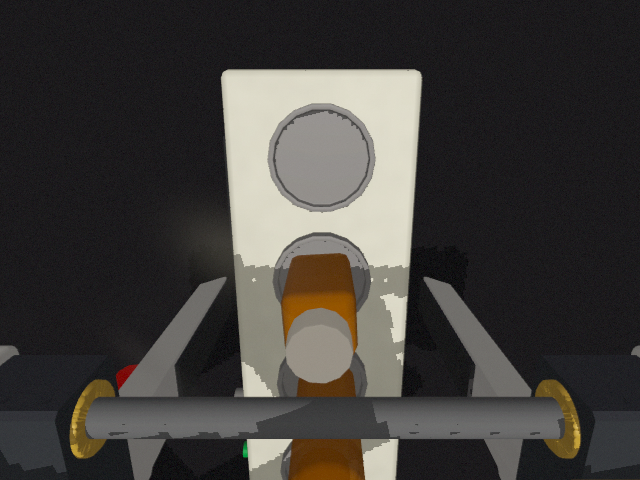

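The square cap (320,346) is centred between the fingers and the bottle is turned only slightly. The near-row position gets one check as I close.

```bash
python3 - <<'E'
from h import *
w=imaging.snapshot("wrist");print(plane(w,320,346,.105))
E
```

```text
[0.51798645 0.23661685 0.105     ]
```

>>> carry_out --motion "0 -0.01 0.017 0 0 0 1; 0 0 0 0 0 0 0.5; 0 0 0 0 0 0 0.3; 0 0 0 0 0 0 0.2; 0 0 0 0 0 0 0.1; 0 0 0 0 0 0 0.1; 0 0 0 0 0 0 0.1; 0 0 0 0 0 0 0.1"

```text
time: 16.45
tool_pos: [0.517, 0.2336, 0.051]
ee_rot: [-3.142, 0.0, 1.331]
wrist_force: [0.5, 0.0, -0.1]
width: 0.0323
finger_force: 29.4
```

>>> carry_out --motion "0 0 -0.05 0 0 0 0.1; 0 0 -0.15 0 0 0 0.1; 0 0 -0.17 0 0 0 0.1; 0 0 -0.17 0 0 0 0.1; 0 0 -0.17 0 0 0 0.1; 0 0 0 0 0 -0.0765 0.1; 0 0 0 0 0 -0.0765 0.1; 0 0 0 0 0 -0.0765 0.1; 0 0 0 0 0 0 0.1"

```text
time: 17.58
tool_pos: [0.517, 0.2336, 0.1935]
ee_rot: [3.141, 0.0, 1.81]
wrist_force: [0.5, -1.0, -0.5]
width: 0.0324
finger_force: 29.4
```

```bash
python3 go.py .5935 -.2255 .194 1.81
```

```text
t 17.575 now [0.517  0.2336 0.1935] 1.81 turn 0.0 shift at new yaw [-2.321 -0.172 -0.003] at now [-2.321 -0.173 -0.003] F [ 0.5 -1.  -0.5] w 0.0324
```

>>> carry_out --motion "-0.18 -0.014 0 0 0 0 0.1; -0.24 -0.018 0 0 0 0 0.1; -0.24 -0.018 0 0 0 0 0.1; -0.24 -0.018 0 0 0 0 0.1; -0.24 -0.018 0 0 0 0 0.1; -0.24 -0.018 0 0 0 0 0.1; -0.24 -0.018 0 0 0 0 0.1; -0.24 -0.018 0 0 0 0 0.1; -0.24 -0.018 0 0 0 0 0.1; -0.22 -0.014 0 0 0 0 0.1; 0 0 0 0 0 0 0.1; 0 0 0 0 0 0 0.1"

```text
time: 19.08
tool_pos: [0.5944, -0.2248, 0.193]
ee_rot: [-3.142, -0.001, 1.81]
wrist_force: [0.5, 0.6, -1.5]
width: 0.0322
finger_force: 29.4
```

```bash
python3 go.py .5935 -.2255 .024 1.81
```

```text
t 19.075 now [ 0.5944 -0.2248  0.193 ] 1.8104 turn 0.0 shift at new yaw [-0.002 -0.005  0.845] at now [-0.002 -0.005  0.845] F [ 0.5  0.6 -1.5] w 0.0322
```

>>> carry_out --motion "0 -0.005 0.08 0 0 0 0.1; 0 0 0.15 0 0 0 0.1; 0 0 0.15 0 0 0 0.1; 0 0 0.15 0 0 0 0.1; 0 0 0.14 0 0 0 0.1; 0 0 0.09 0 0 0 0.1; 0 0 0.04 0 0 0 0.1; 0 0 0.02 0 0 0 0.1; 0 0 0.005 0 0 0 0.1; 0 0 0 0 0 0 0.1"

```text
time: 20.32
tool_pos: [0.5941, -0.2258, 0.0291]
ee_rot: [3.14, 0.001, 1.812]
wrist_force: [-0.1, -0.6, -1.3]
width: 0.0326
finger_force: 29.4
```

>>> carry_out --motion "0 0 0.003 0 0 0 0.1; 0 0 0.003 0 0 0 0.1; 0 0 0.003 0 0 0 0.1; 0 0 0.002 0 0 0 0.1; 0 0 0 0 0 0 0.1"

```text
time: 20.95
tool_pos: [0.5935, -0.2255, 0.0258]
ee_rot: [-3.141, 0.0, 1.812]
wrist_force: [-0.2, 0.1, -1.2]
width: 0.0324
finger_force: 29.4
```

>>> carry_out --motion "0 0 0.003 0 0 0 0.1; 0 0 0.003 0 0 0 0.1; 0 0 0.003 0 0 0 0.1; 0 0 0.002 0 0 0 0.1; 0 0 0 0 0 0 0.1"

```text
time: 21.58
tool_pos: [0.5935, -0.2255, 0.0241]
ee_rot: [3.142, 0.0, 1.812]
wrist_force: [-1.2, 0.9, 1.3]
width: 0.0321
finger_force: 29.4
```

>>> carry_out --motion "0 0 0 0 0 0 0.45; 0 0 0 0 0 0 0.6; 0 0 0 0 0 0 0.75; 0 0 0 0 0 0 0.75; 0 0 -0.06 0 0 0 0.75; 0 0 -0.2 0 0 0 0.75; 0 0 -0.22 0 0 0 1; 0 0 -0.22 0 0 0 1; 0 0 -0.17 0 0 0 1; 0 0 0 0 0 0 1"

```text
time: 22.82
tool_pos: [0.5953, -0.2263, 0.2028]
ee_rot: [3.134, 0.006, 1.812]
wrist_force: [-0.6, 0.4, 0.6]
width: 0.094
finger_force: 0.0
```

```bash
python3 go.py .5044 .1685 .194 1.331
```

```text
t 22.825 now [ 0.5953 -0.2263  0.2028] 1.812 turn 0.23 shift at new yaw [ 1.809 -0.91   0.044] at now [2.025 0.03  0.044] F [-0.6  0.4  0.6] w 0.094
```

>>> carry_out --motion "0 0 0 0 0 0.0765 1; 0 0 0 0 0 0.0765 1; 0 0 0 0 0 0.0765 1; 0.226 -0.114 0 0 0 0 1; 0.226 -0.114 0 0 0 0 1; 0.226 -0.114 0 0 0 0 1; 0.226 -0.114 0 0 0 0 1; 0.226 -0.114 0 0 0 0 1; 0.226 -0.114 0 0 0 0 1; 0.226 -0.114 0 0 0 0 1; 0.226 -0.114 0 0 0 0 1; 0 0 0 0 0 0 1"

```text
time: 24.32
tool_pos: [0.5002, 0.1718, 0.1956]
ee_rot: [-3.138, 0.001, 1.337]
wrist_force: [0.3, -0.1, -0.6]
width: 0.0941
finger_force: 0.0
```

```bash
python3 go.py .5044 .1685 .051 1.331
```

```text
t 24.325 now [0.5002 0.1718 0.1956] 1.3367 turn 0.003 shift at new yaw [-0.011  0.024  0.723] at now [-0.011  0.024  0.723] F [ 0.3 -0.1 -0.6] w 0.0941
```

>>> carry_out --motion "-0.011 0.022 0.1 0 0 0.003 1; 0 0 0.14 0 0 0 1; 0 0 0.14 0 0 0 1; 0 0 0.14 0 0 0 1; 0 0 0.11 0 0 0 1; 0 0 0.06 0 0 0 1; 0 0 0.02 0 0 0 1; 0 0 0 0 0 0 1; 0 0 0 0 0 0 1"

```text
time: 25.45
tool_pos: [0.5066, 0.166, 0.0567]
ee_rot: [3.14, -0.001, 1.325]
wrist_force: [0.3, 0.4, -0.1]
width: 0.094
finger_force: 0.0
```

```bash
python3 go.py .5044 .1685 .051 1.331; python3 - <<'E'
from h import *
w=imaging.snapshot("wrist");cv2.imwrite("pics/w8.png",w["pixels"][:,:,::-1])
E
```

```text
t 25.45 now [0.5066 0.166  0.0567] 1.3249 turn -0.003 shift at new yaw [ 0.01  -0.014  0.029] at now [ 0.009 -0.014  0.029] F [ 0.3  0.4 -0.1] w 0.094
```

View pics/w8.png

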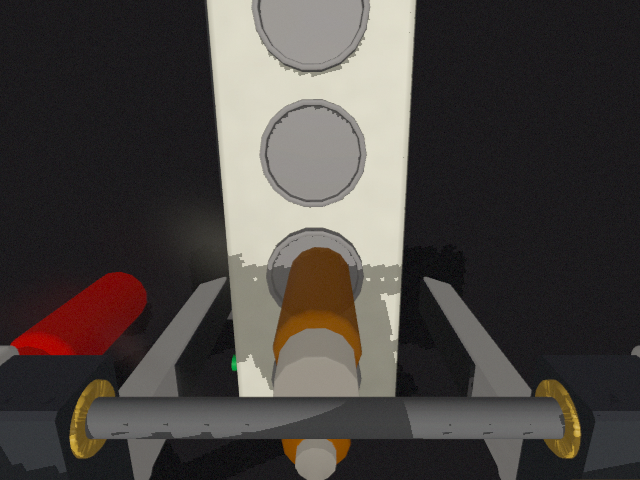

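The tall bottle (318,350) is between the fingers and clear of the red one (90,315). I'll correct, close, and lift.

>>> carry_out --motion "0.01 -0.014 0.028 0 0 -0.003 1; 0 0 0 0 0 0 0.5; 0 0 0 0 0 0 0.3; 0 0 0 0 0 0 0.2; 0 0 0 0 0 0 0.1; 0 0 0 0 0 0 0.1; 0 0 0 0 0 0 0.1; 0 0 0 0 0 0 0.1"

```text
time: 26.5
tool_pos: [0.5037, 0.1685, 0.0501]
ee_rot: [3.141, 0.0, 1.331]
wrist_force: [0.3, -0.2, 0.5]
width: 0.0335
finger_force: 30.0
```

>>> carry_out --motion "0 0 -0.05 0 0 0 0.1; 0 0 -0.15 0 0 0 0.1; 0 0 -0.17 0 0 0 0.1; 0 0 -0.17 0 0 0 0.1; 0 0 -0.17 0 0 0 0.1; 0 0 0 0 0 -0.0765 0.1; 0 0 0 0 0 -0.0765 0.1; 0 0 0 0 0 -0.0765 0.1; 0 0 0 0 0 0 0.1"

```text
time: 27.62
tool_pos: [0.5036, 0.1685, 0.1926]
ee_rot: [3.141, 0.0, 1.81]
wrist_force: [0.4, -0.0, -1.0]
width: 0.0341
finger_force: 30.0
```

```bash
python3 go.py .5778 -.1614 .194 1.81
```

```text
t 27.625 now [0.5036 0.1685 0.1926] 1.8101 turn 0.0 shift at new yaw [-1.691 -0.031 -0.007] at now [-1.691 -0.031 -0.007] F [ 0.4 -0.  -1. ] w 0.0341
```

>>> carry_out --motion "-0.15 -0.004 0 0 0 0 0.1; -0.24 -0.004 0 0 0 0 0.1; -0.24 -0.004 0 0 0 0 0.1; -0.24 -0.004 0 0 0 0 0.1; -0.24 -0.004 0 0 0 0 0.1; -0.24 -0.004 0 0 0 0 0.1; -0.2 -0.004 0 0 0 0 0.1; -0.14 -0.003 0 0 0 0 0.1; 0 0 0 0 0 0 0.1; 0 0 0 0 0 0 0.1"

```text
time: 28.88
tool_pos: [0.5782, -0.1604, 0.1922]
ee_rot: [3.142, -0.001, 1.811]
wrist_force: [0.5, -0.1, -0.4]
width: 0.0335
finger_force: 30.0
```

```bash
python3 go.py .5778 -.1614 .0231 1.81
```

```text
t 28.875 now [ 0.5782 -0.1604  0.1922] 1.8111 turn 0.001 shift at new yaw [-0.004 -0.003  0.845] at now [-0.004 -0.003  0.845] F [ 0.5 -0.1 -0.4] w 0.0335
```

>>> carry_out --motion "-0.004 -0.003 0.08 0 0 0 0.1; 0 0 0.15 0 0 0 0.1; 0 0 0.15 0 0 0 0.1; 0 0 0.15 0 0 0 0.1; 0 0 0.14 0 0 0 0.1; 0 0 0.09 0 0 0 0.1; 0 0 0.04 0 0 0 0.1; 0 0 0.02 0 0 0 0.1; 0 0 0.005 0 0 0 0.1; 0 0 0 0 0 0 0.1; 0 0 0 0 0 0 0.1"

```text
time: 30.25
tool_pos: [0.5784, -0.1623, 0.0278]
ee_rot: [3.14, 0.001, 1.812]
wrist_force: [-0.6, 0.5, -0.7]
width: 0.0338
finger_force: 30.0
```

>>> carry_out --motion "0 0 0.003 0 0 0 0.1; 0 0 0.003 0 0 0 0.1; 0 0 0.003 0 0 0 0.1; 0 0 0.003 0 0 0 0.1; 0 0 0.003 0 0 0 0.1; 0 0 0.002 0 0 0 0.1; 0 0 0 0 0 0 0.1"

```text
time: 31.12
tool_pos: [0.5779, -0.1621, 0.0236]
ee_rot: [-3.142, 0.0, 1.812]
wrist_force: [0.2, -0.3, 0.1]
width: 0.0336
finger_force: 30.0
```

>>> carry_out --motion "0 0 0.003 0 0 0 0.1; 0 0 0.002 0 0 0 0.1; 0 0 0 0 0 0 0.1"

```text
time: 31.5
tool_pos: [0.578, -0.1622, 0.0231]
ee_rot: [3.141, 0.0, 1.812]
wrist_force: [0.2, 0.3, 2.5]
width: 0.0335
finger_force: 30.0
```

>>> carry_out --motion "0 0 0 0 0 0 0.45; 0 0 0 0 0 0 0.6; 0 0 0 0 0 0 0.75; 0 0 0 0 0 0 0.75; 0 0 -0.06 0 0 0 0.75; 0 0 -0.2 0 0 0 0.75; 0 0 -0.22 0 0 0 1; 0 0 -0.22 0 0 0 1; 0 0 -0.17 0 0 0 1; 0 0 0 0 0 0 1"

```text
time: 32.75
tool_pos: [0.5798, -0.1628, 0.2017]
ee_rot: [3.134, 0.005, 1.812]
wrist_force: [-0.2, -0.3, -0.8]
width: 0.094
finger_force: 0.0
```

```bash
python3 go.py .487 .104 .194 1.331
```

```text
t 32.75 now [ 0.5798 -0.1628  0.2017] 1.812 turn 0.23 shift at new yaw [ 1.186 -0.768  0.039] at now [ 1.406 -0.132  0.039] F [-0.2 -0.3 -0.8] w 0.094
```

>>> carry_out --motion "0 0 0 0 0 0.0765 1; 0 0 0 0 0 0.0765 1; 0 0 0 0 0 0.0765 1; 0.198 -0.128 0 0 0 0 1; 0.198 -0.128 0 0 0 0 1; 0.198 -0.128 0 0 0 0 1; 0.198 -0.128 0 0 0 0 1; 0.198 -0.128 0 0 0 0 1; 0.198 -0.128 0 0 0 0 1; 0 0 0 0 0 0 1; 0 0 0 0 0 0 1"

```text
time: 34.12
tool_pos: [0.4847, 0.1047, 0.1955]
ee_rot: [-3.14, 0.001, 1.331]
wrist_force: [1.0, -0.6, 0.0]
width: 0.0941
finger_force: 0.0
```

```bash
python3 go.py .487 .104 .051 1.331; python3 - <<'E'
from h import *
w=imaging.snapshot("wrist");cv2.imwrite("pics/w9.png",w["pixels"][:,:,::-1])
E
```

```text
t 34.125 now [0.4847 0.1047 0.1955] 1.3315 turn 0.0 shift at new yaw [-0.001  0.012  0.722] at now [-0.001  0.012  0.722] F [ 1.  -0.6  0. ] w 0.0941
```

View pics/w9.png

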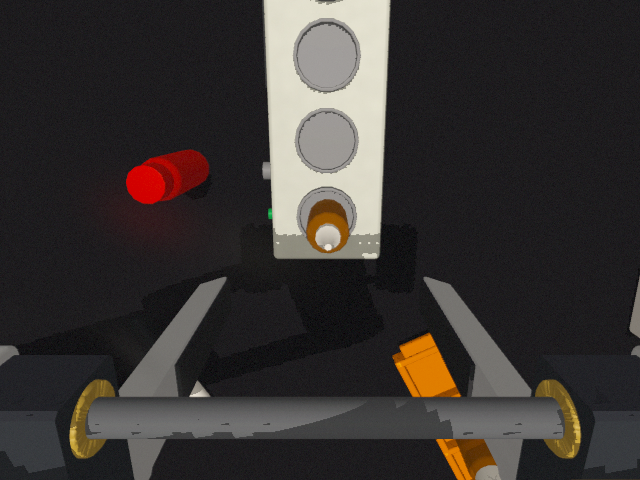

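The dropper (327,237) is in line with the gripper; descend and grasp.

>>> carry_out --motion "0 0.008 0.1 0 0 0 1; 0 0 0.14 0 0 0 1; 0 0 0.14 0 0 0 1; 0 0 0.14 0 0 0 1; 0 0 0.11 0 0 0 1; 0 0 0.06 0 0 0 1; 0 0 0.025 0 0 0 1; 0 0 0.01 0 0 0 1; 0 0 0 0 0 0 1"

```text
time: 35.3
tool_pos: [0.4873, 0.1047, 0.0524]
ee_rot: [3.14, -0.0, 1.331]
wrist_force: [0.5, 0.4, 0.5]
width: 0.094
finger_force: 0.0
```

```bash
python3 go.py .487 .104 .0500 1.331
```

```text
t 35.3 now [0.4873 0.1047 0.0524] 1.3312 turn 0.0 shift at new yaw [-0.004 -0.     0.012] at now [-0.004 -0.     0.012] F [0.5 0.4 0.5] w 0.094
```

>>> carry_out --motion "-0.003 0 0.012 0 0 0 1; 0 0 0 0 0 0 0.5; 0 0 0 0 0 0 0.3; 0 0 0 0 0 0 0.2; 0 0 0 0 0 0 0.1; 0 0 0 0 0 0 0.1; 0 0 0 0 0 0 0.1; 0 0 0 0 0 0 0.1"

```text
time: 36.3
tool_pos: [0.4865, 0.1042, 0.0492]
ee_rot: [3.142, 0.0, 1.331]
wrist_force: [0.3, -0.2, -0.8]
width: 0.0337
finger_force: 30.0
```

>>> carry_out --motion "0 0 -0.05 0 0 0 0.1; 0 0 -0.15 0 0 0 0.1; 0 0 -0.17 0 0 0 0.1; 0 0 -0.17 0 0 0 0.1; 0 0 -0.17 0 0 0 0.1; 0 0 0 0 0 -0.0765 0.1; 0 0 0 0 0 -0.0765 0.1; 0 0 0 0 0 -0.0765 0.1; 0 0 0 0 0 0 0.1"

```text
time: 37.42
tool_pos: [0.4865, 0.1042, 0.1918]
ee_rot: [3.141, 0.0, 1.81]
wrist_force: [-1.1, -0.3, -1.0]
width: 0.0334
finger_force: 30.0
```

```bash
python3 go.py .562 -.0975 .194 1.81
```

```text
t 37.425 now [0.4865 0.1042 0.1918] 1.81 turn 0.0 shift at new yaw [-1.069  0.128 -0.011] at now [-1.069  0.128 -0.011] F [-1.1 -0.3 -1. ] w 0.0334
```

>>> carry_out --motion "-0.15 0.018 0 0 0 0 0.1; -0.23 0.027 0 0 0 0 0.1; -0.23 0.027 0 0 0 0 0.1; -0.23 0.028 0 0 0 0 0.1; -0.23 0.028 0 0 0 0 0.1; 0 0 0 0 0 0 0.1; 0 0 0 0 0 0 0.1"

```text
time: 38.3
tool_pos: [0.5622, -0.0971, 0.1912]
ee_rot: [-3.141, -0.001, 1.81]
wrist_force: [0.4, -0.4, -1.3]
width: 0.0335
finger_force: 30.0
```

```bash
python3 go.py .562 -.0975 .0222 1.81
```

```text
t 38.3 now [ 0.5622 -0.0971  0.1912] 1.8102 turn 0.0 shift at new yaw [-0.002 -0.002  0.845] at now [-0.002 -0.002  0.845] F [ 0.4 -0.4 -1.3] w 0.0335
```

>>> carry_out --motion "0 0 0.08 0 0 0 0.1; 0 0 0.15 0 0 0 0.1; 0 0 0.15 0 0 0 0.1; 0 0 0.15 0 0 0 0.1; 0 0 0.14 0 0 0 0.1; 0 0 0.09 0 0 0 0.1; 0 0 0.04 0 0 0 0.1; 0 0 0.02 0 0 0 0.1; 0 0 0.005 0 0 0 0.1; 0 0 0 0 0 0 0.1; 0 0 0 0 0 0 0.1"

```text
time: 39.67
tool_pos: [0.5629, -0.0977, 0.027]
ee_rot: [3.14, 0.001, 1.812]
wrist_force: [-0.8, -0.8, -0.8]
width: 0.0333
finger_force: 30.0
```

>>> carry_out --motion "0 0 0.003 0 0 0 0.1; 0 0 0.003 0 0 0 0.1; 0 0 0.003 0 0 0 0.1; 0 0 0.003 0 0 0 0.1; 0 0 0.003 0 0 0 0.1; 0 0 0.003 0 0 0 0.1; 0 0 0 0 0 0 0.1"

```text
time: 40.55
tool_pos: [0.5624, -0.0975, 0.0226]
ee_rot: [-3.141, 0.0, 1.812]
wrist_force: [-0.1, 0.3, -1.1]
width: 0.0333
finger_force: 30.0
```

>>> carry_out --motion "0 0 0.003 0 0 0 0.1; 0 0 0.002 0 0 0 0.1; 0 0 0 0 0 0 0.1"

```text
time: 40.92
tool_pos: [0.5626, -0.0975, 0.0223]
ee_rot: [3.141, 0.0, 1.812]
wrist_force: [-2.1, 0.2, 3.4]
width: 0.0332
finger_force: 30.0
```

>>> carry_out --motion "0 0 0 0 0 0 0.45; 0 0 0 0 0 0 0.6; 0 0 0 0 0 0 0.75; 0 0 0 0 0 0 0.75; 0 0 -0.06 0 0 0 0.75; 0 0 -0.2 0 0 0 0.75; 0 0 -0.22 0 0 0 1; 0 0 -0.22 0 0 0 1; 0 0 -0.22 0 0 0 1; 0 0 -0.1 0 0 0 1; 0.15 -0.1 0 0 0 0 1; 0 0 0 0 0 0 1"

```text
time: 42.42
tool_pos: [0.5353, -0.0722, 0.2275]
ee_rot: [3.139, 0.001, 1.813]
wrist_force: [0.2, -0.4, 0.7]
width: 0.094
finger_force: 0.0
```

```bash
python3 - <<'E'
from h import *
a=imaging.snapshot("top")["pixels"][110:290,150:540];b=imaging.snapshot("scene")["pixels"][170:350,120:510]
cv2.imwrite("pics/end.png",cv2.resize(np.vstack([a,b]),None,fx=1.6,fy=1.6,interpolation=cv2.INTER_CUBIC)[:,:,::-1])
E
```

```text
(no output)
```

View pics/end.png

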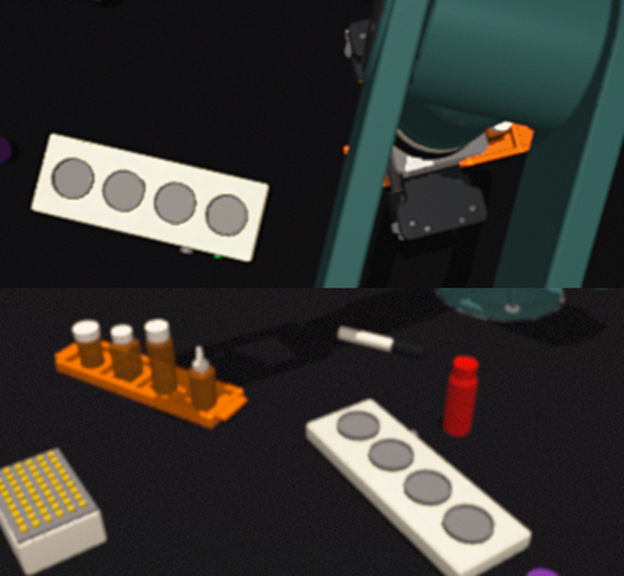

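The scene view shows all four bottles upright in the rack: short (87,345), square (122,352), tall (160,357), dropper (202,380). From the robot's left that is dropper, tall, square, short, so the order is reversed. The dishes are empty.

```bash
python3 -c "
from bench import robot
print(robot.close_job())"
```

```text
the job is handed in; nothing more can be done
None
```

The four bottles are in the rack in reverse order (dropper, tall, square, short from the robot's left), each set down gently and upright, and I handed the job in at about 42 s on the robot's clock.

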